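# Prop the curing box open

### The job

The lid of the white curing box stands open but would fall shut when nudged: swing the red prop rod up out of its clip until it leans back against the lid, then bring the lid forward onto it, so that the rod's black tip sits fully home in the yellow slot on the lid's side and holds the lid half open. Do not let the lid fall shut, and leave the glue tube, screw case, tub, spudger and suction cup where they are.

Things in the scene. Friction and masses are not known exactly. Their poses are not given: they have to be found in the camera images.
- cure_box: White sheet-metal box fixed to the bench, 200 mm long (x), 150 mm wide (y), 88 mm high, open-topped, a phone inside; origin at the centre of its underside. x points to the hinged end (to the robot's right, give or take 0.25 rad), -y to the side with the prop rod (facing the robot), z up. A bracket with the rod's saddle clip stands on that side at x = -74 mm, up to 110 mm high.
- lid (a joint): Lid angle, rad: 0 shut, grows as it opens, 1.57 upright, stop at 1.75; starts at 1.5 to 1.66. Stiff damped hinge: above about 1.45 the lid stays where left (1 N or less at the free edge moves it); pushed lower it sinks by itself, slowly. Rests at about 1.01 with the rod tip home in the slot.
- lid_hinge (a point): Middle of the lid's hinge axis, which runs along the box's y axis: 100 mm along the box's +x from its centre, 95 mm above the bench.
- lid_edge (a point): Middle of the lid's free edge, 205 mm from the hinge axis. The lid is a shallow cap 150 mm wide; its flat 4 mm sheet lies 7 to 11 mm outside the hinge axis (this point: 9 mm), on the side away from the box. Its rims stand 14 to 18 mm in toward the box. A 40 mm wide steel ear on the rod's side of the lid carries the slot.
- lid_slot (a point): Where the rod tip's centre sits when home: yellow slot on the inside of the lid's ear, 138 mm from the hinge axis, 92 mm to the box's -y from its middle. A 16 mm stop closes it toward the lid's free edge; it is open toward the hinge, behind a shallow 2.5 mm ramp. A rod leaning on the ear slides along it toward the stop by itself as the lid comes down, and drops in.
- prop_rod (a joint): Rod angle, rad: 0 in its clip, sloping 30 degrees up from its pivot toward the box's -x end; grows as it swings up and over toward the hinge; 1.05 upright; past that it tips over and leans on the lid's ear by its own weight (1.7 to 1.9 with the lid as it starts); 1.22 when home in the slot. Turns easily about an axis along the box's y.
- rod_pivot (a point): Pivot of the prop rod on the box's side, in the rod's middle: 92 mm to the box's -y from its middle, 60 mm above the bench.
- rod_tip (a point): Centre of the black slippery nylon ball, 14 mm across, at the free end of the prop rod, a red round bar 10 mm thick and 154.5 mm from pivot to ball centre. It starts about 137 mm above the bench, 34 mm beyond the box's -x end, with free space all round, and can be pushed with a fingertip.
- glue: Glue tube, 154 x 46 x 35 mm, lying on the bench to the right; origin under its centre. Leave alone.
- case: Blue compartment case for screws, 185 x 114 x 27 mm, lying at the left; origin under its centre. Leave alone.
- tub: White round tub, 78 mm across, 31 mm high, at the left near the front edge; origin under its centre. Leave alone.
- black_spudger: Black plastic stick, 150 x 8 x 4 mm, lying at the left near the front edge; origin under its centre. Leave alone.
- cup: Black suction cup with a ring, 55 mm across, 37 mm high, at the right near the front edge; origin under its centre. Leave alone.

How it is judged:
By the outcome, as a careful person would: the job done as asked, in the order asked, and still so for the second after the job is handed in, with the robot touching nothing.
It also fails if it takes over 54 s, if anything falls off the work surface, if the arm or the gripper's body presses on something with over 40 N, if the wrist force passes 120 N, or if a joint passes its speed limit or range.

### The arm

A 7-joint arm with a two-finger parallel gripper is mounted at the origin on a cart in front of the work surface, level with it; the furniture and walls round the work are solid. World frame = base frame: x ahead of the robot, y to its left, z up, the work surface at z = 0. Lengths are in m, angles in rad, forces in N, time in s.
With the tool pointing down it reaches from about 0.425 to 0.925 m from the base axis. Payload 6.8 kg.
Tool frame: the origin (TCP) lies at the very end of the fingers, on their centre line; the grasp point (between the pads) lies bot.tcp_to_grasp behind it (bot.tcp_to_grasp is the distance from the TCP to the grasp point, in m); z points along the fingers, y is the line along which they close (so a half turn about z gives the same grasp; the last joint's range is limited). The gripper opens to 85 mm and grips with 20 to 120 N. Pads are 22 mm wide; open, the fingers measure 114 mm over their backs; the gripper's body (76 mm by 85 mm) begins 54 mm behind the grasp point. The pads swing forward as they close: fully open they stand 13 mm farther back than shut.
Start: joints at [-1.245, 0.477, 0.022, 1.555, -0.011, 1.109, -0.083], TCP at [0.284, 0.612, 0.199] pointing down, gripper open.
Joint ranges: [-2.96, 2.96], [-0.34, 2.1], [-1.41, 1.46], [0.24, 2.44], [-1.37, 4.51], [0.17, 1.92], [-2.96, 2.96]. Speed limits (rad/s): [2.39, 2.39, 3.14, 3.14, 3.14, 3.14, 3.14].

### API

Orientations are given as a unit quaternion [w, x, y, z].
In Python, from station import bot gives the robot as it stands.
- The arm moves only by the tool servo_tool, never from a script. Its argument "motion" is a list that holds one entry, the list of rows, each a list of 7 numbers: the shift along the tool's x, y, z in m, then the turn, a rotation vector about the tool's x, y, z in units of 5 degrees (1.0 is 5 degrees), then the opening, from 0 (shut) to 1 (fully open). A call has 1 to 20 rows; each row is the pose to reach, as a shift and turn from the pose commanded when the call began, along the tool's axes at that moment; what a row does not reach only later rows make up. A row lasts 1/12 s, in which the tool goes at most 41.7 mm and 7.16 degrees, less where a joint would pass 70% of its speed; a pose out of reach is approached as far as the arm can. A call with a gripper value outside its range is refused whole. The fingers move at their own pace and stop on an object; "grip_force" is the grip in N (left out, the last holds). Time passes only in rows, so rows that repeat a pose let the fingers close. It gives the time, the measured TCP pose, the force, the opening and the grip force at its end, in the units of the state.
- bot.get_obs(): the state, without advancing time (a new reading comes with each control period).
- bot.read_camera(name): name is "scene" or "top"; returns a dict with "img" (400x640x3 uint8, red, green, blue), "K" (3x3 intrinsics, pixels), "pose" (4x4, takes a point from camera to world coordinates). Camera axes: x right, y down, z forward; pixel columns grow to the right and rows downward; lengths in m; the calibration is good to about 2 mm. A picture is of the moment at which its call begins. There is no depth.
- bot.hand_in(): hands the job in; it is judged then, once.
The state is a dict: "t": time; "q": joint angles; "joint_vel": joint speeds; "joint_torque": joint torques, N m; "eef_pos": TCP position; "tool_rot": TCP orientation; "contact_force": force on the tool from outside, world axes, zero at the start; "torque": the same for the moment, N m; "gripper_width": opening from 0.0 (shut) to 1.0 (fully open); "grasp_force": force on a finger pad.
Only numpy, scipy, OpenCV 4.12 (cv2) and the standard library are available. Lean on these libraries where they do the work, as an engineer would, in place of code of your own. Each camera call takes 0.05 s, during which the arm holds its last target. There are 200 camera calls.

## Working session

There is one attempt and no reset: what is moved stays moved. The work goes in short steps, Python scripts to look and compute and a tool call to move; the robot and the scene stay as the last step left them, time stands still between calls to the robot, and variables do not carry over. Pictures are saved under pics/ and viewed, at most 10 in all, crops included, and the job is handed in when it is done.

Besides the shell and the picture viewer there is one more tool, called after "Request:" as name(argument=value, ...), one argument or row to a line, values as JSON. servo_tool: Moves the arm, as the interface text tells. Its arguments: {"type":"object","properties":{"motion":{"type":"array"},"grip_force":{"type":"number"}},"required":["motion"]}

```bash
mkdir -p pics
python3 - <<'E'
from station import bot
import cv2,numpy as np
o=bot.get_obs(); print({k:np.round(v,3) for k,v in o.items()}, bot.tcp_to_grasp)
for n in("scene","top"):
    c=bot.read_camera(n); cv2.imwrite(f"pics/{n}0.png",c["img"][:,:,::-1]); np.savez(f"{n}0.npz",**c); print(n,c["K"].round(1).tolist(),c["pose"].round(3).tolist())
E
```

```text
{'t': np.float64(0.0), 'q': array([-1.245,  0.478,  0.022,  1.556, -0.011,  1.109, -0.083]), 'joint_vel': array([ 0.   ,  0.001,  0.001,  0.001,  0.   ,  0.001, -0.003]), 'joint_torque': array([ 0.0000e+00, -5.9645e+01,  1.6080e+00, -2.8120e+01,  1.2000e-02,
        9.0000e-03,  0.0000e+00]), 'eef_pos': array([0.283, 0.612, 0.198]), 'tool_rot': array([-0.   ,  0.215,  0.977, -0.001]), 'contact_force': array([ 0.264,  0.081, -0.844]), 'torque': array([-0.028, -0.02 ,  0.008]), 'grasp_force': np.float64(0.0), 'gripper_width': np.float64(0.999)} 0.0187
scene [[385.9, 0.0, 320.5], [0.0, 385.9, 192.0], [0.0, 0.0, 1.0]] [[0.438, -0.504, 0.745, -0.196], [-0.899, -0.245, 0.363, -0.337], [-0.001, -0.828, -0.56, 0.617], [0.0, 0.0, 0.0, 1.0]]
top [[518.4, 0.0, 316.1], [0.0, 518.4, 201.6], [0.0, 0.0, 1.0]] [[0.026, -0.988, 0.152, 0.284], [-0.999, -0.029, -0.019, 0.026], [0.024, -0.151, -0.988, 1.363], [0.0, 0.0, 0.0, 1.0]]
```

View pics/scene0.png

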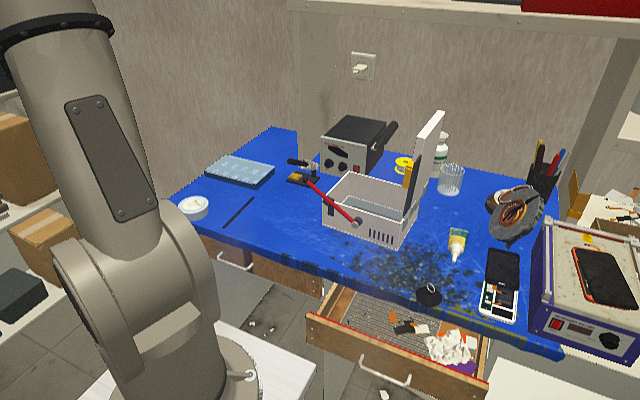

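View pics/top0.png

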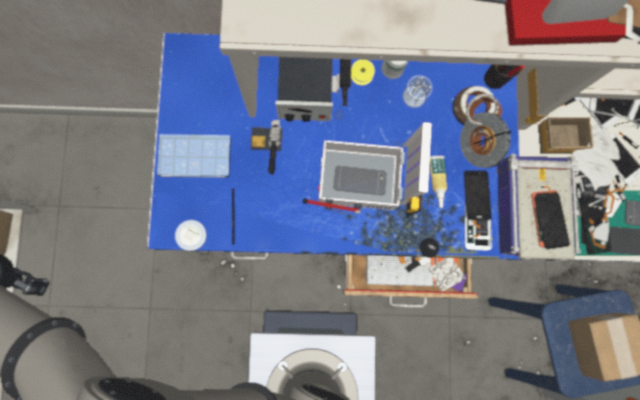

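Scene view: the red rod runs from its tip near (307,183) to the pivot near (355,222), the lid is upright at about (425,160), and the yellow slot is behind the lid. Top view: rod tip (306,202), pivot end (357,209), slot (413,204), box rim about (323,142)–(400,207).

```bash
cat > h.py <<'E'
import numpy as np,cv2
def ray(c,px):
    d=c["pose"][:3,:3]@np.linalg.inv(c["K"])@np.array([px[0],px[1],1.]); return c["pose"][:3,3],d/np.linalg.norm(d)
def onz(c,px,z):
    o,d=ray(c,px); return o+d*(z-o[2])/d[2]
def tri(c1,p1,c2,p2):
    A=np.zeros((3,3));b=np.zeros(3);m=[]
    for c,p in((c1,p1),(c2,p2)):
        o,d=ray(c,p);P=np.eye(3)-np.outer(d,d);A+=P;b+=P@o
    x=np.linalg.solve(A,b)
    return x,[np.linalg.norm((np.eye(3)-np.outer(d,d))@(x-o)) for o,d in(ray(c1,p1),ray(c2,p2))]
def proj(c,X):
    R,t=c["pose"][:3,:3],c["pose"][:3,3];p=c["K"]@(R.T@(np.asarray(X)-t));return p[:2]/p[2]
E
python3 - <<'E'
from h import *
for n,(x,y,w,h,s) in{"top":(290,115,160,110,5),"scene":(290,95,180,165,4)}.items():
    c=np.load(n+"0.npz");im=c["img"]
    hsv=cv2.cvtColor(im,cv2.COLOR_RGB2HSV)
    m=(((hsv[...,0]<6)|(hsv[...,0]>174))&(hsv[...,1]>150)&(hsv[...,2]>90)).astype(np.uint8)
    k,l,st,ce=cv2.connectedComponentsWithStats(m)
    for i in range(1,k):
        if st[i,4]>15: 
            ys,xs=np.where(l==i);a=xs.argmin();b=xs.argmax();print(n,st[i],(xs[a],ys[a]),(xs[b],ys[b]))
    cv2.imwrite(f"pics/{n}crop.png",cv2.resize(im[y:y+h,x:x+w,::-1],None,fx=s,fy=s,interpolation=cv2.INTER_CUBIC)[:600])
E
```

```text
top [ 509    0  116   44 2966] (np.int64(509), np.int64(0)) (np.int64(624), np.int64(26))
top [509  66  15   9  43] (np.int64(509), np.int64(73)) (np.int64(523), np.int64(66))
top [308 201  49   9  92] (np.int64(308), np.int64(201)) (np.int64(356), np.int64(208))
scene [ 522    0  118   18 1611] (np.int64(522), np.int64(11)) (np.int64(639), np.int64(0))
scene [547 154  13  22 116] (np.int64(547), np.int64(172)) (np.int64(559), np.int64(155))
scene [354 166   4   6  22] (np.int64(354), np.int64(168)) (np.int64(357), np.int64(166))
scene [306 180  49  42 216] (np.int64(306), np.int64(182)) (np.int64(354), np.int64(220))
scene [309 311 180  73 252] (np.int64(309), np.int64(312)) (np.int64(488), np.int64(383))
scene [551 320  10  10  66] (np.int64(551), np.int64(325)) (np.int64(560), np.int64(321))
```

View pics/topcrop.png

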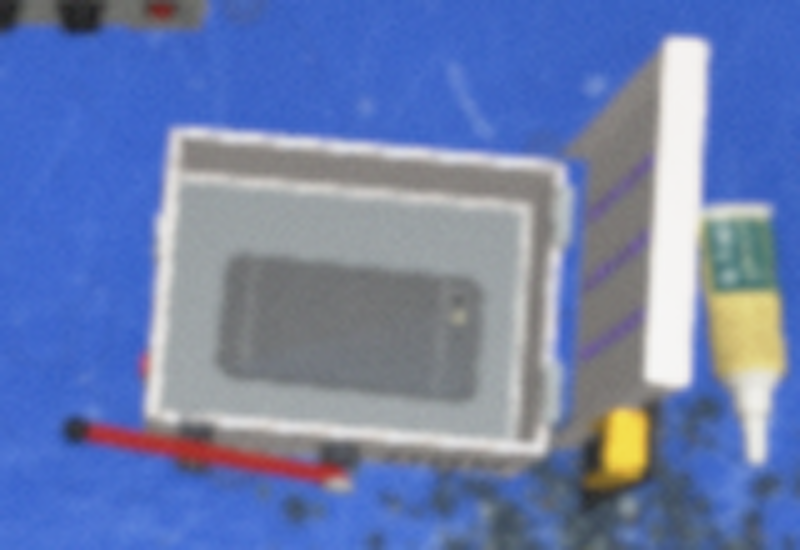

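View pics/scenecrop.png

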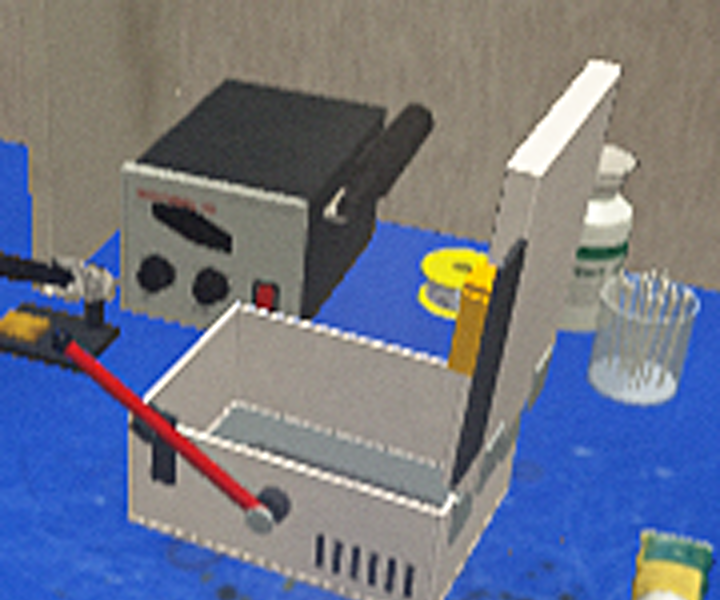

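Top crop: rim corners at (172,130), (567,163), (545,450), (150,417), ball (75,430), slot (625,445), lid free edge from (685,40) to (668,385). Scene crop: ball (62,341), lid edge corners (600,62) and (515,168).

```bash
cat > geo.py <<'E'
from h import *
T=np.load("top0.npz");S=np.load("scene0.npz")
t=lambda x,y:(290+x/5-.4,115+y/5-.4); s=lambda x,y:(290+x/4-.4,95+y/4-.4)
C=[onz(T,t(*p),.088) for p in((172,130),(567,163),(545,450),(150,417))]
ctr=np.mean(C,0); ex=(C[1]-C[0]+C[2]-C[3])[:2]; yaw=np.arctan2(ex[1],ex[0])
X=np.array([np.cos(yaw),np.sin(yaw),0]);Y=np.array([-X[1],X[0],0]);Z=np.array([0,0,1.]);O=np.array([ctr[0],ctr[1],0])
W=lambda x,y,z:O+x*X+y*Y+z*Z
B=lambda p:np.array([(p-O)@X,(p-O)@Y,p[2]])
E
python3 - <<'E'
from geo import *
print("sides",[np.linalg.norm(C[i]-C[i-1]).round(3) for i in range(4)],O.round(4),yaw)
tip,e=tri(T,t(75,430),S,s(62,341));print("tip",tip.round(4),e,"box",B(tip).round(4),"expected",W(-.1338,-.092,.137).round(4))
print(proj(T,W(-.1338,-.092,.137)),t(75,430),proj(S,W(-.1338,-.092,.137)),s(62,341))
for a,b in (((697,38),(615,62)),((690,385),(527,175)),((662,38),(592,62)),((645,385),(510,165))):
    p,e=tri(T,t(*a),S,s(*b));print("lidedge",B(p).round(4),np.round(e,4))
for n,c in(("glue",(740,330)),("cup",None)):
    if c:print(n,onz(T,t(*c),.02))
E
```

```text
sides [np.float64(0.148), np.float64(0.201), np.float64(0.148), np.float64(0.198)] [ 0.5576 -0.1112  0.    ] -1.6249087863222924
tip [0.4739 0.0296 0.1359] [np.float64(0.0004200236560718758), np.float64(0.000420023656072024)] box [-0.136  -0.0912  0.1359] expected [0.473  0.0274 0.137 ]
[305.33873031 201.01959278] (304.6, 200.6) [305.90540685 179.84776295] (305.1, 179.85)
lidedge [0.1159 0.0746 0.2987] [0.0011 0.0011]
lidedge [ 0.1171 -0.0772  0.2979] [0.0044 0.0044]
lidedge [0.1027 0.0748 0.2958] [0.0001 0.0001]
lidedge [ 0.1032 -0.0768  0.2985] [0.001 0.001]
glue [ 0.55617725 -0.32132999  0.02      ]
```

```bash
cat > go.py <<'E'
from geo import *
from scipy.spatial.transform import Rotation as R
from station import bot
# tool frame at tilt a (fingers point toward +X by a): x=-X-ish, y=Y
def rot(a=0):
    z=np.sin(a)*X-np.cos(a)*Z; return R.from_matrix(np.c_[np.cross(Y,z),Y,z])
def ball(phi): e=np.pi/6+phi; return W(-.1545*np.cos(e)-.001,-.092,.06+.1545*np.sin(e))
def cmd(tcp,a,base=None):
    if base is None:
        o=bot.get_obs(); w=o["tool_rot"]; base=(o["eef_pos"],R.from_quat([*w[1:],w[0]]))
    p,q=base; return np.r_[q.inv().apply(tcp-p),(q.inv()*rot(a)).as_rotvec()/np.radians(5)].round(4)
def tcp(g,a,off=.0187): return g+off*rot(a).as_matrix()[:,2]
E
python3 - <<'E'
from go import *
t0=tcp(ball(0),0)
print(t0, cmd(t0+.1*Z,0))
b=(t0,rot(0)); print("swing from grasp:")
for phi in np.arange(.15,1.4,.15): print(round(phi,2),cmd(tcp(ball(phi),min(.4,phi*.4)),min(.4,phi*.4),b).tolist())
E
```

```text
[0.47305764 0.02840756 0.11855   ] [-4.17300e-01 -4.49800e-01 -2.01000e-02 -1.63000e-02  1.23000e-02
  1.36492e+01]
swing from grasp:
0.15 [-0.0142, 0.0, -0.0192, -0.0, -0.6875, 0.0]
0.3 [-0.031, 0.0, -0.0362, 0.0, -1.3751, -0.0]
0.45 [-0.0503, -0.0, -0.0508, 0.0, -2.0626, -0.0]
0.6 [-0.0714, 0.0, -0.0626, -0.0, -2.7502, -0.0]
0.75 [-0.0941, 0.0, -0.0713, -0.0, -3.4377, 0.0]
0.9 [-0.1177, 0.0, -0.0768, -0.0, -4.1253, -0.0]
1.05 [-0.1415, 0.0, -0.0787, -0.0, -4.5837, -0.0]
1.2 [-0.1646, 0.0, -0.0769, -0.0, -4.5837, -0.0]
1.35 [-0.1872, 0.0, -0.0717, -0.0, -4.5837, -0.0]
```

Request:
servo_tool(
  motion=[
    [[-0.03, -0.03, -0.01, 0, 0, 1, 0.6], [-0.06, -0.06, -0.02, 0, 0, 2, 0.6], [-0.09, -0.09, -0.02, 0, 0, 3, 0.6], [-0.12, -0.12, -0.02, 0, 0, 4, 0.6], [-0.15, -0.15, -0.02, 0, 0, 5, 0.6], [-0.18, -0.18, -0.02, 0, 0, 6, 0.6], [-0.21, -0.21, -0.02, 0, 0, 7, 0.6], [-0.24, -0.24, -0.02, 0, 0, 8, 0.6], [-0.27, -0.27, -0.02, 0, 0, 9, 0.6], [-0.3, -0.3, -0.02, 0, 0, 10, 0.6], [-0.33, -0.34, -0.02, 0, 0, 11, 0.6], [-0.355, -0.37, -0.02, 0, 0, 12, 0.6], [-0.38, -0.4, -0.02, 0, 0, 13, 0.6], [-0.4, -0.43, -0.02, 0, 0, 13.65, 0.6], [-0.417, -0.45, -0.02, 0, 0, 13.65, 0.6], [-0.417, -0.45, -0.02, 0, 0, 13.65, 0.6], [-0.417, -0.45, -0.02, 0, 0, 13.65, 0.6], [-0.417, -0.45, -0.02, 0, 0, 13.65, 0.6], [-0.417, -0.45, -0.02, 0, 0, 13.65, 0.6], [-0.417, -0.45, -0.02, 0, 0, 13.65, 0.6]],
  ],
)

```text
t: 1.77
eef_pos: [0.4727, 0.0304, 0.2184]
tool_rot: [-0.0, 0.725, 0.689, -0.0]
contact_force: [-0.9, 0.7, 1.3]
gripper_width: 0.599
grasp_force: 0.0
```

Run:
```python
from go import *
print(bot.get_obs()["eef_pos"],bot.get_obs()["contact_force"],cmd(tcp(ball(0),0),0))
```

```text
[0.47266352 0.03040515 0.21842989] [-0.93440134  0.73322563  1.25603509] [-0.002   0.0005  0.0999 -0.005  -0.0017  0.0313]
```

Request:
servo_tool(
  motion=[
    [[-0.001, 0, 0.02, 0, 0, 0, 0.6], [-0.001, 0, 0.04, 0, 0, 0, 0.6], [-0.001, 0, 0.06, 0, 0, 0, 0.6], [-0.001, 0, 0.08, 0, 0, 0, 0.6], [-0.001, 0, 0.1, 0, 0, 0, 0.6], [-0.001, 0, 0.1, 0, 0, 0, 0.6], [-0.001, 0, 0.1, 0, 0, 0, 0.4], [-0.001, 0, 0.1, 0, 0, 0, 0.2], [-0.001, 0, 0.1, 0, 0, 0, 0.05], [-0.001, 0, 0.1, 0, 0, 0, 0.05], [-0.001, 0, 0.1, 0, 0, 0, 0.05], [-0.001, 0, 0.1, 0, 0, 0, 0.05], [-0.001, 0, 0.1, 0, 0, 0, 0.05]],
  ],
  grip_force=20,
)

```text
t: 2.85
eef_pos: [0.4731, 0.028, 0.1189]
tool_rot: [0.0, 0.726, 0.688, 0.0]
contact_force: [0.2, 0.3, -0.0]
gripper_width: 0.05
grasp_force: 0.0
```

Run:
```python
from go import *
print(bot.get_obs()["contact_force"],cmd(tcp(ball(0),0),0))
c=bot.read_camera("scene");cv2.imwrite("pics/s1.png",cv2.resize(c["img"][95:260,250:470,::-1],None,fx=3,fy=3))
```

```text
[ 0.15064611  0.32380706 -0.0062445 ] [ 0.0004 -0.      0.0004  0.0066 -0.0042 -0.0015]
```

View pics/s1.png

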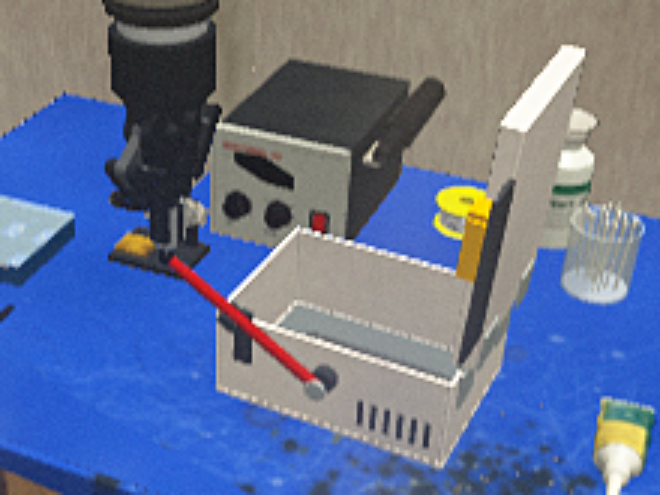

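The rod still lies in its clip, and the closed fingers are at about (180,225), right beside the ball. They hold nothing, so I'll zoom in.

Run:
```python
from go import *
c=bot.read_camera("scene");d=bot.read_camera("top");o=bot.get_obs()
print(proj(c,o["eef_pos"]),proj(c,o["eef_pos"]+.0187*Z),proj(c,ball(0)),proj(d,o["eef_pos"]),o["gripper_width"])
a=cv2.resize(c["img"][145:220,280:355,::-1],None,fx=7,fy=7,interpolation=cv2.INTER_CUBIC)
print(proj(d,ball(0)))
b=cv2.resize(d["img"][165:240,270:307,::-1],None,fx=7,fy=7,interpolation=cv2.INTER_CUBIC)
cv2.imwrite("pics/z1.png",np.hstack([a,b]))
```

```text
[305.88061719 186.3968177 ] [305.703131   179.68395809] [305.53434794 179.64598026] [305.12192984 202.20814375] 0.04732478080542976
[304.92175405 200.96908334]
```

View pics/z1.png

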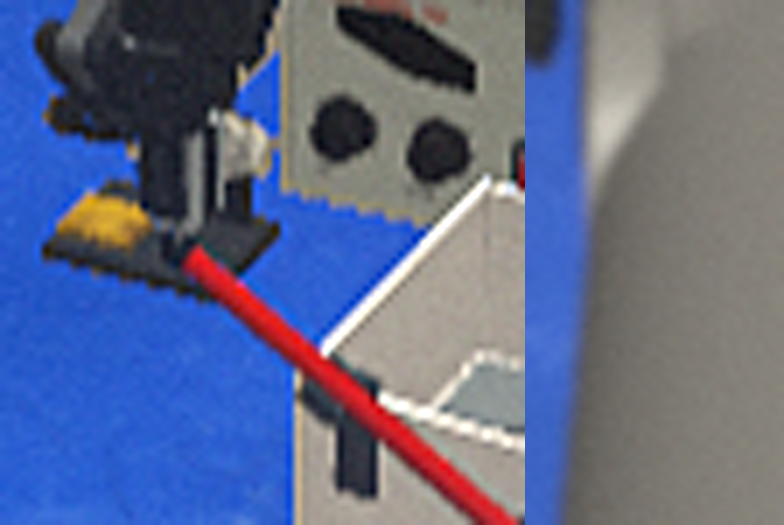

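Request:
servo_tool(
  motion=[
    [[-0.004, 0, -0.006, 0, -0.2, 0, 0.05], [-0.008, 0, -0.012, 0, -0.4, 0, 0.05], [-0.014, 0, -0.019, 0, -0.7, 0, 0.05], [-0.02, 0, -0.025, 0, -1, 0, 0.05], [-0.026, 0, -0.031, 0, -1.2, 0, 0.05], [-0.031, 0, -0.036, 0, -1.375, 0, 0.05], [-0.031, 0, -0.036, 0, -1.375, 0, 0.05]],
  ],
)

```text
t: 3.58
eef_pos: [0.4717, -0.0033, 0.1553]
tool_rot: [0.042, 0.725, 0.686, -0.043]
contact_force: [0.2, -1.1, -0.9]
gripper_width: 0.05
grasp_force: 0.0
```

Run:
```python
from go import *
c=bot.read_camera("scene");o=bot.get_obs()
print(proj(c,o["eef_pos"]),proj(c,ball(0)),proj(c,ball(.3)),o["gripper_width"],o["contact_force"],B(o["eef_pos"]))
a=cv2.resize(c["img"][125:225,280:380,::-1],None,fx=6,fy=6,interpolation=cv2.INTER_CUBIC)
cv2.imwrite("pics/z2.png",a)
```

```text
[317.22994835 176.64822546] [305.53434794 179.64598026] [316.1656549  169.37440387] 0.04985496378821034 [ 0.16672311 -0.73942638 -0.7545292 ] [-0.10341296 -0.09191805  0.15484221]
```

View pics/z2.png

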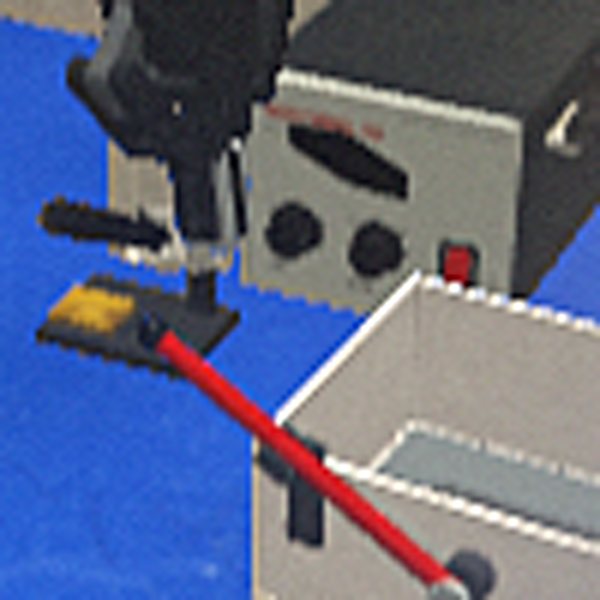

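The rod stayed in its clip, with the ball at about (150,330) of the crop. The fingertips end near (205,240), about 20–25 mm higher than the TCP projection at (223,310), so they closed just above the ball. I'll regrasp about 27 mm deeper, which still leaves the ball clear of the palm.

Run:
```python
from go import *
t=tcp(ball(0),0)-.027*Z
print(cmd(t+.09*Z,0),cmd(t,0))
```

```text
[ 2.8000e-02 -1.0000e-04 -3.0300e-02  7.6000e-03  1.3686e+00 -1.2000e-03] [ 3.8700e-02 -1.0000e-04  5.9100e-02  7.6000e-03  1.3686e+00 -1.2000e-03]
```

Request:
servo_tool(
  motion=[
    [[0.0, 0, -0.03, 0, 0.3, 0, 0.6], [0.012, 0, -0.04, 0, 0.8, 0, 0.6], [0.028, 0, -0.03, 0, 1.37, 0, 0.6], [0.028, 0, -0.03, 0, 1.37, 0, 0.6], [0.03, 0, -0.01, 0, 1.37, 0, 0.6], [0.0325, 0, 0.01, 0, 1.37, 0, 0.6], [0.035, 0, 0.03, 0, 1.37, 0, 0.6], [0.0375, 0, 0.049, 0, 1.37, 0, 0.6], [0.0387, 0, 0.059, 0, 1.37, 0, 0.6], [0.0387, 0, 0.059, 0, 1.37, 0, 0.6], [0.0387, 0, 0.059, 0, 1.37, 0, 0.35], [0.0387, 0, 0.059, 0, 1.37, 0, 0.2], [0.0387, 0, 0.059, 0, 1.37, 0, 0.05], [0.0387, 0, 0.059, 0, 1.37, 0, 0.05], [0.0387, 0, 0.059, 0, 1.37, 0, 0.05], [0.0387, 0, 0.059, 0, 1.37, 0, 0.05]],
  ],
  grip_force=20,
)

```text
t: 4.97
eef_pos: [0.4742, 0.0284, 0.0922]
tool_rot: [0.001, 0.726, 0.688, 0.001]
contact_force: [1.8, -1.0, 1.7]
gripper_width: 0.143
grasp_force: 19.6
```

Run:
```python
from go import *
f=lambda p:min(.4,p*.4)
a,b=cmd(tcp(ball(0),0,.0457),0),0
print(a)
for phi in np.arange(.1,1.45,.1): print(round(phi,2),(cmd(tcp(ball(phi),f(phi),.0457),f(phi))-a).round(3).tolist())
```

```text
[-0.0001 -0.0011  0.0007  0.0304 -0.003  -0.0014]
0.1 [-0.01, 0.0, -0.013, -0.0, -0.458, -0.001]
0.2 [-0.022, 0.0, -0.025, -0.0, -0.917, -0.001]
0.3 [-0.034, 0.0, -0.036, -0.0, -1.375, -0.002]
0.4 [-0.048, 0.0, -0.047, -0.0, -1.833, -0.002]
0.5 [-0.062, 0.0, -0.056, -0.0, -2.292, -0.003]
0.6 [-0.078, 0.0, -0.063, -0.0, -2.75, -0.004]
0.7 [-0.094, 0.0, -0.07, -0.0, -3.208, -0.004]
0.8 [-0.11, 0.0, -0.075, -0.001, -3.667, -0.005]
0.9 [-0.127, 0.0, -0.078, -0.001, -4.125, -0.006]
1.0 [-0.144, 0.0, -0.081, -0.001, -4.584, -0.006]
1.1 [-0.16, 0.0, -0.081, -0.001, -4.584, -0.006]
1.2 [-0.175, 0.0, -0.079, -0.001, -4.584, -0.006]
1.3 [-0.19, 0.0, -0.076, -0.001, -4.584, -0.006]
1.4 [-0.205, 0.0, -0.071, -0.001, -4.584, -0.006]
```

Request:
servo_tool(
  motion=[
    [[-0.005, 0, -0.006, 0, -0.23, 0, 0.05], [-0.01, 0, -0.013, 0, -0.46, 0, 0.05], [-0.016, 0, -0.019, 0, -0.69, 0, 0.05], [-0.022, 0, -0.025, 0, -0.92, 0, 0.05], [-0.028, 0, -0.031, 0, -1.15, 0, 0.05], [-0.034, 0, -0.036, 0, -1.375, 0, 0.05], [-0.041, 0, -0.042, 0, -1.6, 0, 0.05], [-0.048, 0, -0.047, 0, -1.83, 0, 0.05], [-0.055, 0, -0.052, 0, -2.06, 0, 0.05], [-0.062, 0, -0.056, 0, -2.29, 0, 0.05]],
  ],
)

```text
t: 5.8
eef_pos: [0.4705, -0.0336, 0.1482]
tool_rot: [0.07, 0.722, 0.684, -0.072]
contact_force: [2.9, 0.6, 0.0]
gripper_width: 0.137
grasp_force: 19.6
```

Run:
```python
from go import *
print(bot.get_obs()["contact_force"])
f=lambda p:min(.4,p*.4)
for phi in np.arange(.5,1.45,.1): print(round(phi,2),(cmd(tcp(ball(phi),f(phi),.0457),f(phi))).round(3).tolist())
c=bot.read_camera("scene")
cv2.imwrite("pics/z3.png",cv2.resize(c["img"][105:255,260:460,::-1],None,fx=4,fy=4))
```

```text
[2.91706103 0.60999941 0.01816933]
0.5 [-0.0, -0.001, 0.001, 0.023, 0.005, -0.002]
0.6 [-0.017, -0.001, -0.003, 0.023, -0.453, -0.003]
0.7 [-0.034, -0.001, -0.007, 0.023, -0.912, -0.003]
0.8 [-0.051, -0.001, -0.008, 0.023, -1.37, -0.004]
0.9 [-0.068, -0.001, -0.008, 0.023, -1.828, -0.004]
1.0 [-0.085, -0.001, -0.007, 0.023, -2.287, -0.004]
1.1 [-0.1, -0.001, -0.004, 0.023, -2.287, -0.004]
1.2 [-0.115, -0.001, 0.001, 0.023, -2.287, -0.004]
1.3 [-0.129, -0.001, 0.007, 0.023, -2.287, -0.004]
1.4 [-0.143, -0.001, 0.014, 0.023, -2.287, -0.004]
```

View pics/z3.png

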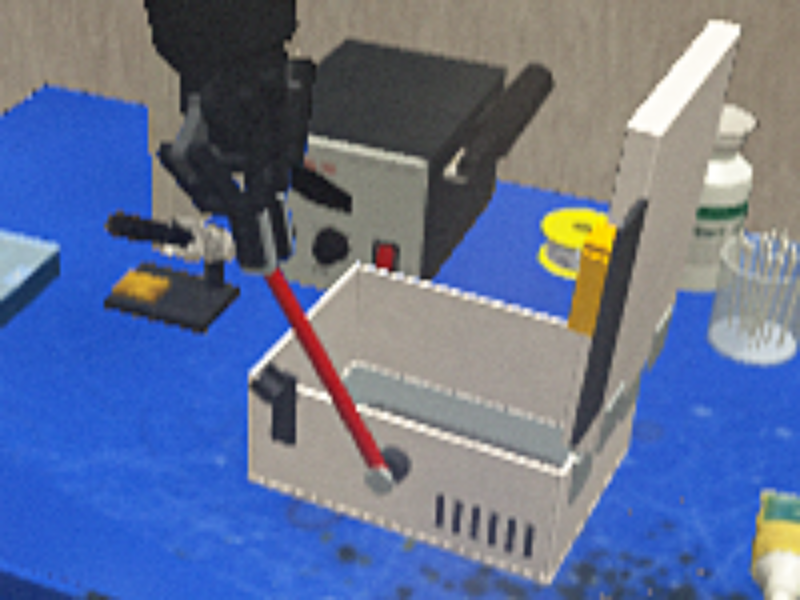

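The rod is held by its ball and has swung up: red from (275,275) to the pivot at (380,475), lid unmoved. Continue past upright.

Request:
servo_tool(
  motion=[
    [[-0.008, 0, -0.002, 0, -0.23, 0, 0.05], [-0.017, 0, -0.003, 0, -0.45, 0, 0.05], [-0.025, 0, -0.005, 0, -0.68, 0, 0.05], [-0.034, 0, -0.007, 0, -0.91, 0, 0.05], [-0.042, 0, -0.008, 0, -1.14, 0, 0.05], [-0.051, 0, -0.008, 0, -1.37, 0, 0.05], [-0.06, 0, -0.008, 0, -1.6, 0, 0.05], [-0.068, 0, -0.008, 0, -1.83, 0, 0.05], [-0.077, 0, -0.008, 0, -2.06, 0, 0.05], [-0.085, 0, -0.007, 0, -2.287, 0, 0.05], [-0.093, 0, -0.006, 0, -2.287, 0, 0.05], [-0.1, 0, -0.004, 0, -2.287, 0, 0.05], [-0.108, 0, -0.002, 0, -2.287, 0, 0.05], [-0.115, 0, 0.001, 0, -2.287, 0, 0.05], [-0.122, 0, 0.004, 0, -2.287, 0, 0.05], [-0.129, 0, 0.007, 0, -2.287, 0, 0.05], [-0.136, 0, 0.01, 0, -2.287, 0, 0.05], [-0.136, 0, 0.01, 0, -2.287, 0, 0.05]],
  ],
)

```text
t: 7.35
eef_pos: [0.4614, -0.1705, 0.1645]
tool_rot: [0.136, 0.712, 0.673, -0.145]
contact_force: [-1.2, 0.3, 0.2]
gripper_width: 0.05
grasp_force: 0.0
```

```bash
cat > rod.py <<'E'
from go import *
def look(tag):
    for n in("scene","top"):
        c=bot.read_camera(n);cv2.imwrite(f"pics/{tag}_{n}.png",c["img"][:,:,::-1]);hsv=cv2.cvtColor(c["img"],cv2.COLOR_RGB2HSV)
        m=(((hsv[...,0]<6)|(hsv[...,0]>174))&(hsv[...,1]>150)&(hsv[...,2]>90)).astype(np.uint8)
        e=proj(c,W(0,-.092,.06))
        k,l,st,ce=cv2.connectedComponentsWithStats(m)
        for i in range(1,k):
            ys,xs=np.where(l==i); d=np.hypot(xs-e[0],ys-e[1])
            if st[i,4]>8 and d.min()<25:
                j=d.argmax(); px=(xs[j],ys[j]); o,r=ray(c,px); p=o+r*((W(0,-.092,0)-o)@Y)/(r@Y); b=B(p)
                print(n,"pivot px",e.round(),"far red",px,"box",b.round(3),"phi",round(np.pi-np.arctan2(b[2]-.06,b[0])-np.pi/6,3),"len",round(np.hypot(b[0],b[2]-.06),3))
E
python3 -c "
from rod import *
look('a1'); print(B(bot.get_obs()['eef_pos']))
for p in (.5,.8,1.,1.2,1.35,1.6,1.8): print(p,proj(np.load('scene0.npz'),ball(p)).round())"
```

```text
scene pivot px [357. 223.] far red (np.int64(306), np.int64(182)) box [-0.134 -0.092  0.131] phi -0.035 len 0.151
[ 0.06291085 -0.09231056  0.16458517]
0.5 [326. 165.]
0.8 [344. 162.]
1.0 [357. 164.]
1.2 [370. 168.]
1.35 [380. 173.]
1.6 [396. 184.]
1.8 [406. 195.]
```

Run:
```python
from go import *
t=tcp(ball(0),0,.058)
print(cmd(t+.1*Z,0),cmd(t,0),cmd(tcp(ball(.9),.36,.0)+[0,0,.06],.25))
f=lambda p:min(.4,p*.4)
for phi in np.arange(.1,1.45,.1): print(round(phi,2),cmd(tcp(ball(phi),f(phi),.058),f(phi),(t,rot(0))).round(3).tolist())
```

```text
[ 1.7640e-01  1.0000e-04 -9.0500e-02 -3.6000e-03  4.5815e+00 -1.0300e-02] [ 2.1530e-01  1.0000e-04  1.6000e-03 -3.6000e-03  4.5815e+00 -1.0300e-02] [ 3.7600e-02  2.0000e-04 -1.3340e-01 -4.8000e-03  1.7167e+00 -9.7000e-03]
0.1 [-0.011, -0.0, -0.013, -0.0, -0.458, -0.0]
0.2 [-0.023, 0.0, -0.025, 0.0, -0.917, -0.0]
0.3 [-0.036, 0.0, -0.036, 0.0, -1.375, -0.0]
0.4 [-0.05, 0.0, -0.047, 0.0, -1.834, -0.0]
0.5 [-0.065, 0.0, -0.056, 0.0, -2.292, -0.0]
0.6 [-0.081, 0.0, -0.064, -0.0, -2.75, -0.0]
0.7 [-0.097, 0.0, -0.07, 0.0, -3.209, -0.0]
0.8 [-0.114, 0.0, -0.076, -0.0, -3.667, -0.0]
0.9 [-0.132, 0.0, -0.079, -0.0, -4.125, -0.0]
1.0 [-0.149, -0.0, -0.082, -0.0, -4.584, -0.0]
1.1 [-0.164, 0.0, -0.082, -0.0, -4.584, -0.0]
1.2 [-0.18, 0.0, -0.08, -0.0, -4.584, -0.0]
1.3 [-0.195, 0.0, -0.077, -0.0, -4.584, -0.0]
1.4 [-0.21, -0.0, -0.072, -0.0, -4.584, -0.0]
```

Request:
servo_tool(
  motion=[
    [[0.03, 0, -0.03, 0, 0.8, 0, 0.2], [0.06, 0, -0.06, 0, 1.6, 0, 0.6], [0.09, 0, -0.08, 0, 2.4, 0, 0.6], [0.12, 0, -0.09, 0, 3.2, 0, 0.6], [0.15, 0, -0.09, 0, 4, 0, 0.6], [0.176, 0, -0.09, 0, 4.58, 0, 0.6], [0.176, 0, -0.09, 0, 4.58, 0, 0.6], [0.184, 0, -0.07, 0, 4.58, 0, 0.6], [0.192, 0, -0.053, 0, 4.58, 0, 0.6], [0.2, 0, -0.035, 0, 4.58, 0, 0.6], [0.208, 0, -0.016, 0, 4.58, 0, 0.6], [0.2153, 0, 0.0016, 0, 4.58, 0, 0.6], [0.2153, 0, 0.0016, 0, 4.58, 0, 0.6], [0.2153, 0, 0.0016, 0, 4.58, 0, 0.35], [0.2153, 0, 0.0016, 0, 4.58, 0, 0.2], [0.2153, 0, 0.0016, 0, 4.58, 0, 0.05], [0.2153, 0, 0.0016, 0, 4.58, 0, 0.05], [0.2153, 0, 0.0016, 0, 4.58, 0, 0.05], [0.2153, 0, 0.0016, 0, 4.58, 0, 0.05]],
  ],
  grip_force=30,
)

```text
t: 9.03
eef_pos: [0.4743, 0.0289, 0.0804]
tool_rot: [0.001, 0.726, 0.688, 0.001]
contact_force: [1.5, -0.0, 4.2]
gripper_width: 0.132
grasp_force: 29.3
```

Request:
servo_tool(
  motion=[
    [[-0.005, 0, -0.006, 0, -0.23, 0, 0.05], [-0.011, 0, -0.013, 0, -0.46, 0, 0.05], [-0.017, 0, -0.019, 0, -0.69, 0, 0.05], [-0.023, 0, -0.025, 0, -0.92, 0, 0.05], [-0.029, 0, -0.031, 0, -1.15, 0, 0.05], [-0.036, 0, -0.036, 0, -1.375, 0, 0.05], [-0.043, 0, -0.042, 0, -1.6, 0, 0.05], [-0.05, 0, -0.047, 0, -1.83, 0, 0.05], [-0.057, 0, -0.052, 0, -2.06, 0, 0.05], [-0.065, 0, -0.056, 0, -2.29, 0, 0.05], [-0.073, 0, -0.06, 0, -2.52, 0, 0.05], [-0.081, 0, -0.064, 0, -2.75, 0, 0.05]],
  ],
  grip_force=50,
)

```text
t: 10.03
eef_pos: [0.4694, -0.0519, 0.144]
tool_rot: [0.083, 0.721, 0.683, -0.086]
contact_force: [2.3, 0.7, 0.5]
gripper_width: 0.124
grasp_force: 50.2
```

Run:
```python
from rod import *
print(bot.get_obs()["contact_force"]);look("a2")
f=lambda p:min(.4,p*.4)
for phi in np.arange(.6,1.45,.1): print(round(phi,2),(cmd(tcp(ball(phi),f(phi),.058),f(phi))).round(3).tolist())
im=cv2.imread("pics/a2_scene.png");cv2.imwrite("pics/z4.png",cv2.resize(im[115:235,290:370],None,fx=5,fy=5,interpolation=cv2.INTER_CUBIC))
```

```text
[2.34653353 0.67789619 0.52181139]
scene pivot px [357. 223.] far red (np.int64(336), np.int64(175)) box [-0.056 -0.092  0.173] phi 0.589 len 0.126
top pivot px [358. 210.] far red (np.int64(343), np.int64(203)) box [-0.045 -0.092  0.155] phi 0.606 len 0.105
0.6 [0.0, -0.001, 0.001, 0.022, -0.003, -0.004]
0.7 [-0.018, -0.001, -0.001, 0.022, -0.461, -0.005]
0.8 [-0.035, -0.001, -0.002, 0.022, -0.919, -0.005]
0.9 [-0.053, -0.001, -0.002, 0.022, -1.378, -0.006]
1.0 [-0.071, -0.001, -0.0, 0.022, -1.836, -0.006]
1.1 [-0.086, -0.001, 0.004, 0.022, -1.836, -0.006]
1.2 [-0.1, -0.001, 0.009, 0.022, -1.836, -0.006]
1.3 [-0.114, -0.001, 0.015, 0.022, -1.836, -0.006]
1.4 [-0.127, -0.001, 0.023, 0.022, -1.836, -0.006]
```

Request:
servo_tool(
  motion=[
    [[-0.009, 0, 0, 0, -0.23, 0, 0.05], [-0.018, 0, -0.001, 0, -0.46, 0, 0.05], [-0.026, 0, -0.0015, 0, -0.69, 0, 0.05], [-0.035, 0, -0.002, 0, -0.92, 0, 0.05], [-0.044, 0, -0.002, 0, -1.15, 0, 0.05], [-0.053, 0, -0.002, 0, -1.38, 0, 0.05], [-0.062, 0, -0.001, 0, -1.61, 0, 0.05], [-0.071, 0, 0, 0, -1.836, 0, 0.05]],
  ],
)

```text
t: 10.8
eef_pos: [0.4647, -0.1217, 0.1602]
tool_rot: [0.137, 0.711, 0.674, -0.145]
contact_force: [4.7, 0.7, -6.8]
gripper_width: 0.125
grasp_force: 49.5
```

Run:
```python
from rod import *
print(bot.get_obs()["contact_force"]);look("a3")
for phi in np.arange(1.,1.65,.1): print(round(phi,2),(cmd(tcp(ball(phi),.4,.058),.4)).round(3).tolist())
```

```text
[ 4.73494732  0.72974858 -6.77596093]
scene pivot px [357. 223.] far red (np.int64(360), np.int64(180)) box [ 0.001 -0.092  0.178] phi 1.059 len 0.118
1.0 [0.002, -0.0, -0.001, 0.001, 0.032, -0.003]
1.1 [-0.013, -0.0, 0.005, 0.001, 0.032, -0.003]
1.2 [-0.026, -0.0, 0.013, 0.001, 0.032, -0.003]
1.3 [-0.039, -0.0, 0.021, 0.001, 0.032, -0.003]
1.4 [-0.051, -0.0, 0.031, 0.001, 0.032, -0.003]
1.5 [-0.061, -0.0, 0.042, 0.001, 0.032, -0.003]
1.6 [-0.071, -0.0, 0.055, 0.001, 0.032, -0.003]
```

Request:
servo_tool(
  motion=[
    [[-0.006, 0, 0.002, 0, 0, 0, 0.05], [-0.013, 0, 0.006, 0, 0, 0, 0.05], [-0.019, 0, 0.01, 0, 0, 0, 0.05], [-0.026, 0, 0.014, 0, 0, 0, 0.05], [-0.032, 0, 0.018, 0, 0, 0, 0.05], [-0.039, 0, 0.022, 0, 0, 0, 0.05], [-0.045, 0, 0.027, 0, 0, 0, 0.05]],
  ],
)

```text
t: 11.48
eef_pos: [0.4618, -0.1716, 0.1516]
tool_rot: [0.136, 0.711, 0.674, -0.143]
contact_force: [5.5, 2.3, -3.5]
gripper_width: 0.088
grasp_force: 53.6
```

Run:
```python
from rod import *
o=bot.get_obs();print(o["contact_force"],B(o["eef_pos"]));look("a4")
```

```text
[ 5.45118961  2.25788459 -3.49161537] [ 0.06551789 -0.09243712  0.15160358]
scene pivot px [357. 223.] far red (np.int64(366), np.int64(206)) box [ 0.02  -0.092  0.116] phi 1.386 len 0.059
```

Request:
servo_tool(
  motion=[
    [[0, 0, 0, 0, 0, 0, 0.5], [0, 0, 0, 0, 0, 0, 0.5], [0, 0, 0, 0, 0, 0, 0.5], [0, 0, 0, 0, 0, 0, 0.5], [0, 0, 0, 0, 0, 0, 0.5], [0, 0, 0, 0, 0, 0, 0.5]],
  ],
)

```text
t: 12.08
eef_pos: [0.4617, -0.1731, 0.1529]
tool_rot: [0.137, 0.712, 0.674, -0.145]
contact_force: [-1.1, 0.3, -0.4]
gripper_width: 0.501
grasp_force: 0.0
```

Run:
```python
from rod import *
o=bot.get_obs();print(o["contact_force"],B(o["eef_pos"]));look("a5")
a=cv2.imread("pics/a5_scene.png")[95:245,290:450];b=cv2.imread("pics/a5_top.png")[115:235,290:450]
cv2.imwrite("pics/z5.png",np.hstack([cv2.resize(a,(480,450)),cv2.resize(b,(320,450))]))
```

```text
[-1.06843934  0.32924094 -0.38013251] [ 0.06704613 -0.09246019  0.15294162]
scene pivot px [357. 223.] far red (np.int64(380), np.int64(208)) box [ 0.052 -0.092  0.122] phi 1.746 len 0.081
```

View pics/z5.png

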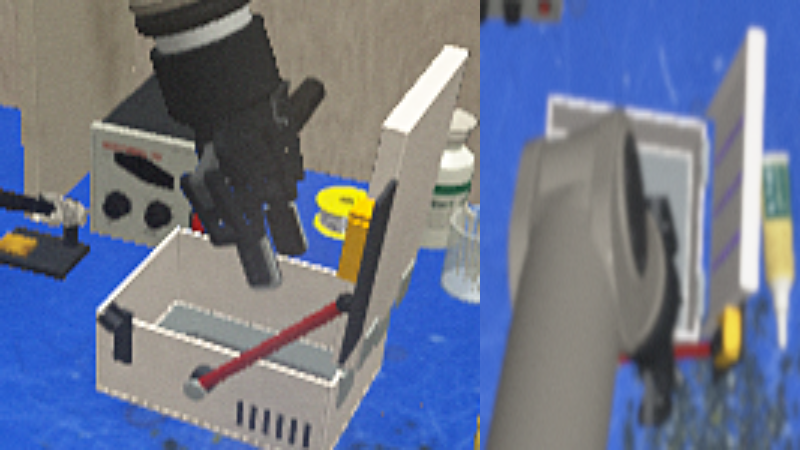

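The rod now leans on the ear: its tip at about (345,305) of the left crop, below the yellow slot at (355,240), lid upright. Next, take the closed fingers up over the lid and behind it.

Run:
```python
from go import *
o=bot.get_obs();print(proj(np.load("scene0.npz"),o["eef_pos"]),o["q"].round(2))
for p,a in (((.03,-.08,.25),.4),((.01,-.06,.37),.4),((.06,-.03,.38),.2),((.17,-.02,.38),-.2),((.19,-.02,.33),-.2),((.19,-.02,.25),-.2)): print(p,a,cmd(W(*p),a).round(3).tolist())
```

```text
[387.83266618 198.23028002] [-0.75  0.31  0.83  2.14  0.24  0.8  -0.17]
(0.03, -0.08, 0.25) 0.4 [-0.004, 0.012, -0.104, -0.003, 0.005, -0.001]
(0.01, -0.06, 0.37) 0.4 [-0.032, 0.032, -0.222, -0.003, 0.005, -0.001]
(0.06, -0.03, 0.38) 0.2 [-0.082, 0.062, -0.212, -0.003, 2.297, -0.001]
(0.17, -0.02, 0.38) -0.2 [-0.184, 0.072, -0.169, -0.003, 6.88, -0.002]
(0.19, -0.02, 0.33) -0.2 [-0.182, 0.072, -0.115, -0.003, 6.88, -0.002]
(0.19, -0.02, 0.25) -0.2 [-0.151, 0.072, -0.041, -0.003, 6.88, -0.002]
```

Request:
servo_tool(
  motion=[
    [[-0.001, 0.003, -0.026, 0, 0, 0, 0.4], [-0.002, 0.006, -0.052, 0, 0, 0, 0.2], [-0.003, 0.009, -0.078, 0, 0, 0, 0], [-0.004, 0.012, -0.104, 0, 0, 0, 0], [-0.011, 0.017, -0.134, 0, 0, 0, 0], [-0.018, 0.022, -0.164, 0, 0, 0, 0], [-0.025, 0.027, -0.194, 0, 0, 0, 0], [-0.032, 0.032, -0.222, 0, 0, 0, 0], [-0.05, 0.047, -0.22, 0, 0.8, 0, 0], [-0.066, 0.055, -0.216, 0, 1.6, 0, 0], [-0.082, 0.062, -0.212, 0, 2.3, 0, 0], [-0.1, 0.064, -0.206, 0, 3.1, 0, 0], [-0.12, 0.066, -0.199, 0, 3.9, 0, 0], [-0.14, 0.068, -0.19, 0, 4.9, 0, 0], [-0.16, 0.07, -0.18, 0, 5.9, 0, 0], [-0.184, 0.072, -0.169, 0, 6.88, 0, 0], [-0.184, 0.072, -0.169, 0, 6.88, 0, 0], [-0.184, 0.072, -0.169, 0, 6.88, 0, 0]],
  ],
)

```text
t: 13.68
eef_pos: [0.5251, -0.2864, 0.3792]
tool_rot: [-0.069, 0.727, 0.68, 0.071]
contact_force: [-0.1, 0.1, 0.5]
gripper_width: -0.004
grasp_force: 0.0
```

Run:
```python
from go import *
o=bot.get_obs();print(B(o["eef_pos"]),o["contact_force"],o["q"].round(2))
for p,a in (((.17,-.02,.38),-.2),((.19,-.02,.33),-.2),((.19,-.02,.25),-.2)): print(p,a,cmd(W(*p),a).round(3).tolist())
```

```text
[ 0.17676037 -0.02301769  0.37922631] [-0.12221872  0.09792885  0.49100623] [-0.13  0.4   0.92  1.46 -0.46  1.57  0.73]
(0.17, -0.02, 0.38) -0.2 [0.007, 0.003, 0.001, -0.007, 0.021, -0.141]
(0.19, -0.02, 0.33) -0.2 [-0.023, 0.003, 0.046, -0.007, 0.021, -0.141]
(0.19, -0.02, 0.25) -0.2 [-0.038, 0.004, 0.124, -0.007, 0.021, -0.141]
```

Request:
servo_tool(
  motion=[
    [[-0.012, 0, 0.023, 0, 0, 0, 0], [-0.023, 0, 0.046, 0, 0, 0, 0], [-0.029, 0, 0.075, 0, 0, 0, 0], [-0.034, 0, 0.1, 0, 0, 0, 0], [-0.038, 0, 0.124, 0, 0, 0, 0], [-0.018, 0, 0.128, 0, 0, 0, 0], [-0.003, 0, 0.131, 0, 0, 0, 0], [0.007, 0, 0.133, 0, 0, 0, 0], [0.012, 0, 0.134, 0, 0, 0, 0], [0.017, 0, 0.135, 0, 0, 0, 0], [0.017, 0, 0.135, 0, 0, 0, 0]],
  ],
)

```text
t: 14.6
eef_pos: [0.5313, -0.2354, 0.2519]
tool_rot: [-0.069, 0.722, 0.685, 0.073]
contact_force: [0.9, 0.1, -0.2]
gripper_width: 0.0
grasp_force: 0.0
```

```bash
cat > lid.py <<'E'
from rod import *
def edge(tag):
    look(tag)
    o=bot.get_obs();print("t",o["t"],"eef",B(o["eef_pos"]).round(4),o["contact_force"].round(2))
    # slot: yellow ear patch centroid -> lid angle via plane y=-.085
    c=bot.read_camera("scene");h=cv2.cvtColor(c["img"],cv2.COLOR_RGB2HSV)
    m=((h[...,0]>17)&(h[...,0]<30)&(h[...,1]>150)&(h[...,2]>120)).astype(np.uint8);m[:,:375]=0;m[:100]=0;m[230:]=0;m[:,440:]=0
    k,l,st,ce=cv2.connectedComponentsWithStats(m)
    for i in range(1,k):
        if st[i,4]>25:
            O_,r=ray(c,ce[i]);b=B(O_+r*((W(0,-.09,0)-O_)@Y)/(r@Y));print("yellow",st[i],ce[i].round(1),b.round(3),"ang",np.arctan2(b[2]-.095,.1-b[0]).round(3),"r",np.hypot(b[2]-.095,.1-b[0]).round(3))
E
python3 -c "
from lid import *
edge('b1')"
```

```text
scene pivot px [357. 223.] far red (np.int64(377), np.int64(210)) box [ 0.046 -0.092  0.114] phi 1.747 len 0.071
top pivot px [358. 210.] far red (np.int64(404), np.int64(207)) box [ 0.097 -0.092  0.17 ] phi 1.768 len 0.147
t 14.7 eef [ 0.1268 -0.02    0.2517] [-0.44  0.12  0.16]
yellow [396 158  14   9  73] [401.9 161.4] [ 0.086 -0.09   0.245] ang 1.476 r 0.151
yellow [403 159  13  30 190] [409.  174.2] [ 0.103 -0.09   0.221] ang 1.595 r 0.126
```

Request:
servo_tool(
  motion=[
    [[0.003, 0, 0.0006, 0, 0, 0, 0], [0.006, 0, 0.001, 0, 0, 0, 0], [0.009, 0, 0.002, 0, 0, 0, 0], [0.012, 0, 0.0025, 0, 0, 0, 0], [0.015, 0, 0.003, 0, 0, 0, 0], [0.018, 0, 0.0035, 0, 0, 0, 0], [0.021, 0, 0.004, 0, 0, 0, 0], [0.024, 0, 0.005, 0, 0, 0, 0], [0.027, 0, 0.0055, 0, 0, 0, 0], [0.03, 0, 0.006, 0, 0, 0, 0]],
  ],
)

```text
t: 15.58
eef_pos: [0.5323, -0.2058, 0.2513]
tool_rot: [-0.069, 0.722, 0.684, 0.072]
contact_force: [0.6, -0.1, -0.5]
gripper_width: -0.0
grasp_force: 0.3
```

```bash
python3 -c "
from lid import *
edge('b2')"
```

```text
scene pivot px [357. 223.] far red (np.int64(372), np.int64(209)) box [ 0.034 -0.092  0.113] phi 1.621 len 0.063
top pivot px [358. 210.] far red (np.int64(398), np.int64(207)) box [ 0.084 -0.092  0.163] phi 1.733 len 0.133
t 15.6833 eef [ 0.0953 -0.0201  0.2513] [ 0.49 -0.59 -0.59]
yellow [395 158   7  29 168] [397.8 171.8] [ 0.08 -0.09  0.22] ang 1.413 r 0.127
```

Request:
servo_tool(
  motion=[
    [[0.004, 0, 0.001, 0, 0, 0, 0], [0.008, 0, 0.0016, 0, 0, 0, 0], [0.012, 0, 0.0024, 0, 0, 0, 0], [0.016, 0, 0.003, 0, 0, 0, 0], [0.02, 0, 0.004, 0, 0, 0, 0], [0.024, 0, 0.005, 0, 0, 0, 0], [0.028, 0, 0.0055, 0, 0, 0, 0], [0.032, 0, 0.006, 0, 0, 0, 0], [0.036, 0, 0.007, 0, 0, 0, 0], [0.036, 0, 0.007, 0, 0, 0, 0], [0.036, 0, 0.007, 0, 0, 0, 0], [0.036, 0, 0.007, 0, 0, 0, 0], [0.036, 0, 0.007, 0, 0, 0, 0], [0.036, 0, 0.007, 0, 0, 0, 0]],
  ],
)

```text
t: 16.9
eef_pos: [0.5342, -0.17, 0.2518]
tool_rot: [-0.069, 0.723, 0.684, 0.072]
contact_force: [-0.2, 0.1, 0.4]
gripper_width: 0.001
grasp_force: 0.0
```

```bash
python3 -c "
from lid import *
edge('b3')"
```

```text
scene pivot px [357. 223.] far red (np.int64(363), np.int64(207)) box [ 0.013 -0.092  0.111] phi 1.295 len 0.052
scene pivot px [357. 223.] far red (np.int64(358), np.int64(216)) box [ 0.002 -0.092  0.082] phi 1.158 len 0.022
t 17.0 eef [ 0.0599 -0.0202  0.2517] [-0.55  0.06 -0.24]
yellow [375 168   7  18  59] [377. 178.] [ 0.038 -0.09   0.193] ang 1.007 r 0.116
```

Request:
servo_tool(
  motion=[
    [[-0.01, 0, -0.01, 0, 0, 0, 0], [-0.03, 0, -0.03, 0, 0, 0, 0], [-0.06, 0, -0.06, 0, 0, 0, 0], [-0.09, 0, -0.09, 0, 0, 0, 0], [-0.12, 0, -0.11, 0, 0, 0, 0], [-0.14, 0, -0.12, 0, 0, 0, 0], [-0.15, 0, -0.12, 0, 0, 0, 0], [-0.15, 0, -0.12, 0, 0, 0, 0], [-0.15, 0, -0.12, 0, 0, 0, 0], [-0.15, 0, -0.12, 0, 0, 0, 0], [-0.15, 0, -0.12, 0, 0, 0, 0], [-0.15, 0, -0.12, 0, 0, 0, 0]],
  ],
)

```text
t: 18.05
eef_pos: [0.5256, -0.3385, 0.3393]
tool_rot: [-0.069, 0.722, 0.685, 0.073]
contact_force: [-0.8, -1.1, 0.3]
gripper_width: -0.0
grasp_force: 0.0
```

```bash
sed -i 's/m\[:,:375\]=0/m[:,:362]=0/' lid.py; python3 -c "
from lid import *
edge('b4')
sl=W(.0266,-.092,.212);c=np.load('scene0.npz');d=np.load('top0.npz');print(proj(c,sl),proj(d,sl))
a=cv2.imread('pics/b4_scene.png')[130:240,310:430];b=cv2.imread('pics/b4_top.png')[130:230,300:430]
cv2.imwrite('pics/z6.png',np.hstack([cv2.resize(a,(480,440),interpolation=cv2.INTER_CUBIC),cv2.resize(b,(320,440))]))"
```

```text
scene pivot px [357. 223.] far red (np.int64(356), np.int64(216)) box [-0.002 -0.092  0.08 ] phi 0.923 len 0.02
t 18.15 eef [ 0.2293 -0.0198  0.3395] [-0.42  0.15  0.13]
yellow [363 163  14  24 108] [368.8 175.3] [ 0.02  -0.09   0.194] ang 0.89 r 0.128
[372.14805019 169.15751997] [376.43896284 201.81974557]
```

View pics/z6.png

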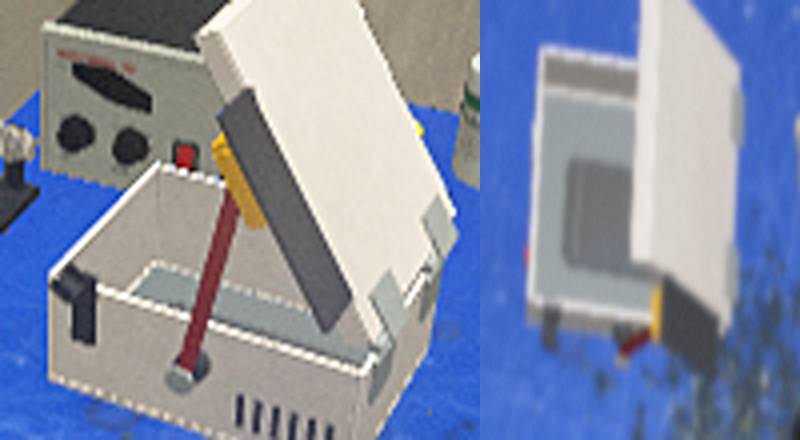

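The rod stands up into the yellow slot block (about (238,180) in the left crop) and the lid rests half open, near corner at (198,38). I'll check the lid and rod angles against the home values over two moments.

```bash
cat > fin.py <<'E'
from lid import *
def L(th,r,n,y): return W(.1-r*np.cos(th)+n*np.sin(th),y,.095+r*np.sin(th)+n*np.cos(th))
c=bot.read_camera("scene");im=c["img"];h=cv2.cvtColor(im,cv2.COLOR_RGB2HSV);t=bot.get_obs()["t"]
# dark red rod
m=(((h[...,0]<8)|(h[...,0]>170))&(h[...,1]>120)&(h[...,2]>60)).astype(np.uint8);m[:172]=0;m[222:]=0;m[:,:350]=0;m[:,385:]=0
ys,xs=np.where(m);vx,vy,x0,y0=cv2.fitLine(np.c_[xs,ys].astype(np.float32),cv2.DIST_HUBER,0,.01,.01).ravel()
P=[]
for y in(180,215):
    o,r=ray(c,(x0+vx/vy*(y-y0),y));P.append(B(o+r*((W(0,-.092,0)-o)@Y)/(r@Y)))
d=P[0]-P[1];print("t",t,"n",len(xs),"phi",np.pi*5/6-np.arctan2(d[2],d[0]),"through",P[1].round(4),"rod px y180",x0+vx/vy*(180-y0))
for p in(1.1,1.16,1.22,1.28,1.34):
    a,b=proj(c,W(0,-.092,.06)),proj(c,ball(p)+.001*X);print(" phi",p,"x at row180",(a[0]+(b[0]-a[0])*(180-a[1])/(b[1]-a[1])).round(2))
for th in(.93,.97,1.01,1.05,1.1): print(th,[proj(c,L(th,r,n,y)).round(1).tolist() for r,n,y in((.205,-.016,-.075),(.205,.011,-.075),(.205,.011,.075),(.138,0,-.092))])
m=((h[...,0]>17)&(h[...,0]<30)&(h[...,1]>150)&(h[...,2]>120));m[:,:358]=0;m[:,385:]=0;m[:155]=0;m[195:]=0
ys,xs=np.where(m);print("yellow",xs.mean(),ys.mean(),xs.min(),xs.max(),ys.min(),ys.max())
E
python3 fin.py
```

```text
t 18.25 n 181 phi 1.20987365768048 through [ 0.0018 -0.092   0.0843] rod px y180 367.3491
 phi 1.1 x at row180 362.15
 phi 1.16 x at row180 365.46
 phi 1.22 x at row180 368.99
 phi 1.28 x at row180 372.78
 phi 1.34 x at row180 376.9
0.93 [[349.2, 142.7], [359.1, 137.9], [385.7, 112.9], [367.8, 170.7]]
0.97 [[352.0, 141.1], [362.3, 136.7], [388.7, 111.7], [370.0, 169.9]]
1.01 [[355.0, 139.6], [365.6, 135.6], [391.7, 110.6], [372.1, 169.2]]
1.05 [[358.1, 138.2], [369.1, 134.6], [394.9, 109.6], [374.4, 168.6]]
1.1 [[362.1, 136.6], [373.5, 133.6], [399.0, 108.5], [377.3, 167.9]]
yellow 368.76635514018693 175.02803738317758 363 376 163 186
```

Request:
servo_tool(
  motion=[
    [[0, 0, 0, 0, 0, 0, 0], [0, 0, 0, 0, 0, 0, 0], [0, 0, 0, 0, 0, 0, 0], [0, 0, 0, 0, 0, 0, 0], [0, 0, 0, 0, 0, 0, 0], [0, 0, 0, 0, 0, 0, 0], [0, 0, 0, 0, 0, 0, 0], [0, 0, 0, 0, 0, 0, 0], [0, 0, 0, 0, 0, 0, 0], [0, 0, 0, 0, 0, 0, 0], [0, 0, 0, 0, 0, 0, 0], [0, 0, 0, 0, 0, 0, 0], [0, 0, 0, 0, 0, 0, 0], [0, 0, 0, 0, 0, 0, 0]],
  ],
)

```text
t: 19.42
eef_pos: [0.525, -0.3403, 0.3395]
tool_rot: [-0.069, 0.722, 0.684, 0.072]
contact_force: [-0.5, -0.1, 0.5]
gripper_width: 0.001
grasp_force: 0.0
```

```bash
python3 fin.py | grep -v "^[ 01]"
```

```text
t 19.4667 n 184 phi 1.2114849853765348 through [ 0.0018 -0.092   0.0843] rod px y180 367.4015
yellow 368.61386138613864 174.93069306930693 363 375 163 186
```

```bash
python3 -c "
from station import bot
print(bot.hand_in())"
```

```text
the job is handed in; nothing more can be done
None
```

The job is handed in: the lid rests half open on the prop rod. The rod measured 1.21 rad, against 1.22 for fully home in the slot, and it did not move over the last 1.2 s. The first two grips on the rod tip failed, and on the second the rod fell back into its clip. The third swing worked, and I moved none of the other items.

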